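Square up a kiln shelf for cutting

TASK

The kiln shelf is to be cut along the pencil line. Pick up the try square and set it standing on the bench with its stock flush against the front edge of the shelf (the edge facing the robot, where the line begins) and its blade lying across the shelf's top, with one long edge of the blade on the pencil line. Let go of it there, and leave the other things on the bench where they are.

Things in the scene. Friction and masses are not known exactly. Their poses are not given: they have to be found in the camera images.
- square: loose bright steel try square (L), 0.62 kg, lying flat. Origin: centre of the underside of its stock. Stock: bar 110 long (y -55 to 55), 20 wide (x -10 to 10), 34 tall (z 0 to 34). Blade: strip at the stock's +y end, x 10 to 140, y 30 to 55, z 12.8 to 14.8. Stands level on its stock. Grip across the 20 width, beside the blade (y about -10), fingertips 17 up to clear the 12 shelf
- stock_plain_end (a point): point on the stock's inner (+x) face, 5 from the end without the blade, 6 above the underside
- stock_blade_end (a point): point on the stock's inner (+x) face, 5 from the end with the blade, 6 above the underside
- blade_outer_edge (a point): point on the blade's outer long edge (level with the end of the stock), 20 out from the stock
- blade_inner_edge (a point): point on the blade's inner long edge (in the corner of the L), 20 out from the stock
- kiln_shelf: pale rectangular ceramic kiln shelf lying on the bench, fixed: 200 deep (x -100 to 100), 300 wide (y -150 to 150), 12 thick. Origin: centre of its underside; its front face, towards the robot, is at x = -100. Two small steel hold-down clips grip its far edge (up to 21 high)
- front_edge (a point): middle of the top of the shelf's front face, axes as the shelf's: x points into the shelf, y along the front edge
- pencil_line: dark line 4 wide and 90 long drawn on the top of the shelf, square to the front edge and starting at it. Origin: where the line meets the front edge, at the shelf's top; x runs along the line into the shelf, y along the front edge
- pencil: a flat wooden pencil, 130 x 12 x 8, lying on the far part of the kiln shelf; bystander; origin at its underside
- tin_can: a dark ribbed tin can, 90 diameter, 130 tall, standing left of the shelf; bystander; origin at its underside
- paperweight: a rounded glass paperweight, 76 diameter, 66 tall, on the right; bystander; origin at its underside
- frit_jar: a capped jar, 64 diameter, 85 tall, at the far right; bystander; origin at its underside
- wood_block: a wooden cup-shaped shaping block, 84 diameter, 50 tall, with a 160 long round handle, near the robot; bystander; origin at its underside
- brush: a hand brush lying near the robot; bystander
- jacks: a pair of steel jacks (spring tongs), 260 x 56 x 12, lying left of the shelf; bystander; origin at its underside
There are look-alikes about, which are no part of the job. Of the things shaped like the square, the steel one is meant.

How it is judged:
By the outcome, as a careful person would: the job done as asked, in the order asked, and still so for the second after the job is handed in, with the robot touching nothing.
It also fails if it takes over 32 s, if anything falls off the work surface, if the arm or the gripper's body presses on something with over 40 N, if the wrist force passes 120 N, or if a joint passes its speed limit or range.

ROBOT

A 6-joint arm with a two-finger parallel gripper is mounted at the origin on the work surface. World frame = base frame: x ahead of the robot, y to its left, z up, the work surface at z = 0. Lengths are in m, angles in degrees, forces in N, time in s.
With the tool pointing down it reaches from about 0.4 to 0.825 m from the base axis. Payload 7 kg.
Tool frame: the origin (TCP) lies midway between the tips of the shut fingers; the grasp point (between the pads) lies ctrl.grasp_offset behind it (ctrl.grasp_offset is the distance from the TCP to the grasp point, in m); z points along the fingers, y is the line along which they close (so a half turn about z gives the same grasp; the last joint's range is limited). The gripper opens to 88 mm and grips with 3 to 60 N. Pads are 19 mm wide; open, the fingers measure 130 mm over their backs; the gripper's body (78 mm by 193 mm) begins 47 mm behind the grasp point.
Start: joints at [-59.525, 20.546, 0.682, 0, -70.136, -16.507], TCP at [0.163, -0.655, 0.227] pointing down, gripper open.
Joint ranges: [-176.03, 176.03], [-82.01, 121.73], [-58.28, 71.71], [-173.87, 95.51], [-174.79, -0.11], [-173.66, 173.66]. Speed limits (degrees/s): [136.94, 136.94, 172.46, 180, 180, 180].

INTERFACE

Orientations are given as [roll, pitch, yaw] about the fixed x, y, z axes, in that order (R = Rz(yaw) Ry(pitch) Rx(roll)).
In Python, from plant import ctrl gives the robot as it stands. The module is installed in compiled form; this text tells all that it offers.
- The arm moves only by the tool send_rows, never from a script. Its argument "increments" is a list that holds one entry, the list of rows, each a list of 4 numbers: the shift along the world's x, y, z normalised to -1 to 1, where 1 is 0.2 m, then the turn about the world's z normalised to -1 to 1, where 1 is 1.5 rad. In form: [[[x, y, z, roll], ...]]. A call has 1 to 12 rows; each row is the pose to reach, as a shift and turn from the pose commanded when the call began; what a row does not reach only later rows make up. A row lasts 1/8 s, in which the tool goes at most 62.5 mm and 10.7 degrees, less where a joint would pass 70% of its speed; a pose out of reach is approached as far as the arm can. A call with a number of a shift or a turn outside -1 to 1 is refused whole. A call with a gripper value outside its range is refused whole. "jaw" is the opening, from 0 (shut) to 1 (fully open), set as the call begins (left out, the last holds). The fingers move at their own pace and stop on an object; the grip force is fixed at half the most. Time passes only in rows, so rows that repeat a pose let the fingers close. It gives the time, the measured TCP pose, the force, the opening and the grip force at its end, in the units of the state.
- ctrl.get_obs(): the state, without advancing time (a new reading comes with each control period).
- ctrl.snapshot(name): name is "scene" or "side" or "wrist"; returns the picture (384x512x3 uint8, red, green, blue); there is no depth.
- ctrl.calibration(name): a dict with "mtx" (3x3 intrinsics, pixels), "eye" and "attitude" of the camera in the world. Camera axes: x right, y up, looking along -z (the intrinsics and any distortion apply to the point x, -y, -z); pixel columns grow to the right and rows downward; lengths in m; the calibration is good to about 2 mm. The wrist camera is an equidistant fisheye: a pixel r from the principal point sees the ray r / f radians off the axis. A picture is of the moment at which its call begins: read the wrist's pose just before it. calibration takes no time and is no camera call; for the wrist camera it gives the pose at the moment of the call.
- ctrl.close_job(): hands the job in; it is judged then, once.
Trained networks look in the newest picture that a camera, given by its name, has taken for a name from the list of things; names that differ only in an ending like _2 or _b are one class to them, and where a whole thing is asked for, a point or a joint stands for the part that bears it (a point fixed in the world has none). Each returns a list of dicts, best first, with "conf" (0 to 1); they miss things now and then, are a little off and sometimes report something else, mostly with a low value. They report only what shows in the picture. A call takes as long as a camera call. They do not tell look-alikes from the thing itself.
- ctrl.trace(thing, camera): "mask" (384x512 bool, what is visible of it) and "bbox" ([left, top, right, bottom] in pixels, round what is visible of it).
- ctrl.spot_point(thing, camera): "pixel" ([row, column] in pixels: a listed point, or the origin of a listed thing).
The state is a dict: "clock": time; "joint_pos": joint angles; "qvel": joint speeds; "tau": joint torques, N m; "tool_pos": TCP position; "orientation": TCP orientation; "force": force on the tool from outside, world axes, zero at the start; "moment": the same for the moment, N m; "opening": finger opening in m; "gripper_force": force on a finger pad.
Only numpy, scipy, OpenCV 4.12 (cv2) and the standard library are available. Lean on these libraries where they do the work, as an engineer would, in place of code of your own. Each camera call takes 0.05 s, during which the arm holds its last target. There are 200 camera calls.

## Working session

There is one attempt and no reset: what is moved stays moved. The work goes in short steps, Python scripts to look and compute and a tool call to move; the robot and the scene stay as the last step left them, time stands still between calls to the robot, and variables do not carry over. Pictures are saved under pics/ and viewed, at most 10 in all, crops included, and the job is handed in when it is done.

Besides the shell and the picture viewer there is one more tool, called after "Call:" by a JSON object that holds its "method" and its "body", one argument or row to a line. send_rows: Moves the arm, as the interface text tells. Its arguments: {"type":"object","properties":{"increments":{"type":"array"},"jaw":{"type":"number"}},"required":["increments"]}

```bash
mkdir -p pics; cat > h.py <<'E'
import numpy as np, cv2
from plant import ctrl
from scipy.spatial.transform import Rotation as Rn
def cal(n):
    c=ctrl.calibration(n); A=np.array(c["attitude"],float)
    if A.shape==(3,): A=Rn.from_euler("xyz",A,degrees=True).as_matrix()
    return np.array(c["mtx"]),np.array(c["eye"]),A,c
def ray(n,px,C=None):  # px=[row,col]
    K,e,A,c=C or cal(n)
    x=(px[1]-K[0,2])/K[0,0]; y=(px[0]-K[1,2])/K[1,1]
    if n=="wrist":
        r=np.hypot(x,y)+1e-12; d=np.array([np.sin(r)*x/r,-np.sin(r)*y/r,-np.cos(r)])
    else: d=np.array([x,-y,-1]); d/=np.linalg.norm(d)
    return e,A@d
def atz(n,px,z,C=None):
    e,d=ray(n,px,C); return e+d*(z-e[2])/d[2]
def proj(n,P,C=None):
    K,e,A,c=C or cal(n); p=A.T@(np.asarray(P)-e); x,y,z=p[0],-p[1],-p[2]
    if n=="wrist":
        r=np.hypot(x,y); t=np.arctan2(r,z); u,v=x/r*t,y/r*t
    else: u,v=x/z,y/z
    return np.array([v*K[1,1]+K[1,2],u*K[0,0]+K[0,2]])
def tri(rs):
    M=np.zeros((3,3));b=np.zeros(3)
    for e,d in rs:
        Q=np.eye(3)-np.outer(d,d);M+=Q;b+=Q@e
    P=np.linalg.solve(M,b); return P,max(np.linalg.norm((np.eye(3)-np.outer(d,d))@(P-e)) for e,d in rs)
E
cat > a.py <<'E'
from h import *
np.set_printoptions(precision=4,suppress=True)
print(ctrl.grasp_offset, ctrl.get_obs())
ims=[]
for n in("scene","side","wrist"):
    C=cal(n); print(n,C[3])
    im=ctrl.snapshot(n); cv2.imwrite(f"pics/{n}0.png",im[:,:,::-1]); ims.append(im)
    for t in("square","kiln_shelf"):
        for r in ctrl.trace(t,n)[:4]: print(n,t,round(r["conf"],2),r["bbox"])
    for t in("square","stock_plain_end","stock_blade_end","blade_outer_edge","blade_inner_edge","front_edge","pencil_line"):
        print(n,t,[(round(r["conf"],2),np.round(r["pixel"],1).tolist(),atz(n,r["pixel"],.012,C)[:2].round(4).tolist()) for r in ctrl.spot_point(t,n)[:4]])
E
python3 a.py; python3 -c "
import cv2,numpy as np
a=[cv2.imread(f'pics/{n}0.png') for n in('scene','side','wrist')]
cv2.imwrite('pics/all0.png',cv2.resize(np.vstack([np.hstack(a[:2]),np.hstack([a[2],a[2]*0])]),(800,600),interpolation=cv2.INTER_AREA))"
```

```text
0.0188 {'clock': 0.0, 'joint_pos': array([-59.5234,  20.5937,   0.633 ,  -0.0227, -70.1341, -16.5067]), 'qvel': array([-0.0197, -0.0052,  0.1042,  0.0183,  0.0871, -0.0655]), 'tau': array([  0.0008, -58.2723,  29.3058,   6.9974,   0.0068,  -0.0002]), 'tool_pos': array([ 0.1628, -0.6546,  0.2256]), 'orientation': array([ 179.9031,   -0.0064, -166.0378]), 'force': array([-0.1583, -0.2953, -0.4746]), 'moment': array([-0.0374,  0.016 , -0.0383]), 'gripper_force': 0.0, 'opening': 0.08781334953674086}
scene {'mtx': array([[451.6348,   0.    , 251.7544],
       [  0.    , 451.6348, 191.0075],
       [  0.    ,   0.    ,   1.    ]]), 'eye': array([1.0957, 0.4662, 1.3335]), 'attitude': array([ 29.9551,   0.5059, 131.7943])}
scene square 0.94 [197.6, 147.2, 234.1, 191.0]
scene square 0.6 [142.0, 129.4, 197.7, 157.9]
scene square 0.58 [226.7, 108.4, 266.6, 138.2]
scene square 0.57 [180.3, 71.5, 205.9, 107.2]
scene kiln_shelf 0.66 [211.0, 191.3, 323.3, 288.1]
scene square [(0.97, [78.1, 194.4], [0.3019, -0.563]), (0.92, [130.1, 257.1], [0.3308, -0.2069]), (0.64, [146.6, 182.8], [0.5625, -0.3578]
[... 2547 characters left out ...]
ont_edge [(0.98, [242.7, 262.0], [0.5295, 0.109])]
side pencil_line [(0.51, [253.9, 260.7], [0.5287, 0.1515])]
wrist {'mtx': array([[297.3186,   0.    , 257.3905],
       [  0.    , 297.3186, 187.0912],
       [  0.    ,   0.    ,   1.    ]]), 'eye': array([ 0.0983, -0.6698,  0.3841]), 'attitude': array([-14.2452,   0.0241, 103.9007])}
wrist square [(0.72, [275.8, 287.4], [0.3083, -0.5732])]
wrist stock_plain_end [(0.67, [285.7, 256.5], [0.3354, -0.6127])]
wrist stock_blade_end []
wrist blade_outer_edge [(0.87, [290.7, 329.1], [0.3213, -0.5027])]
wrist blade_inner_edge [(0.62, [290.8, 310.5], [0.3268, -0.5313])]
wrist front_edge [(0.53, [367.8, 499.3], [0.5232, 0.1111])]
wrist pencil_line []
```

View pics/all0.png

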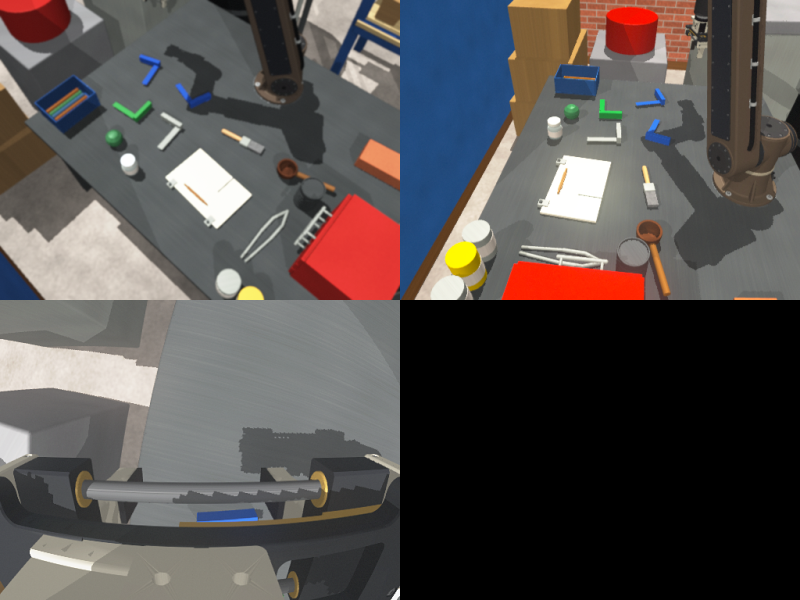

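Four L shapes show up. In full-scale scene pixels they are green (170,143), blue (192,90), blue (247,123) and pale steel (216,169). The steel one, near world (0.53,-0.22), fits "bright steel". I'll confirm it in a crop and measure it together with the shelf and line.

```bash
cat > b.py <<'E'
from h import *
np.set_printoptions(precision=4,suppress=True)
CS,CD=cal("scene"),cal("side")
for t in("square","stock_plain_end","stock_blade_end","blade_outer_edge","blade_inner_edge","front_edge","pencil_line","tin_can","wood_block","jacks","brush","paperweight","frit_jar","pencil"):
    best=None
    R={}
    for n in("scene","side"):
        R[n]=[]
        ctrl_l=ctrl.spot_point(t,n); R[n]=[(r["conf"],r["pixel"]) for r in ctrl_l]
    for c1,p in R["scene"]:
        for c2,q in R["side"]:
            P,e=tri([ray("scene",p,CS),ray("side",q,CD)])
            if e<.006 and -.03<P[2]<.1: print(t,round(c1,2),round(c2,2),np.round(p,1),np.round(q,1),P,round(e,4))
a=cv2.imread("pics/scene0.png");b=cv2.imread("pics/side0.png")
def crop(a,x,y,w,h,W,H): return cv2.resize(a[y:y+h,x:x+w],(W,H),interpolation=cv2.INTER_CUBIC)
cv2.imwrite("pics/crop1.png",np.vstack([np.hstack([crop(a,190,140,80,60,400,300),crop(b,230,140,80,60,400,300)]),np.hstack([crop(a,205,185,120,90,400,300),crop(b,175,195,120,90,400,300)])]))
E
python3 b.py
```

```text
square 0.92 0.66 [130.1 257.1] [180.6 332.6] [ 0.318  -0.2173 -0.0028] 0.0041
square 0.64 0.67 [146.6 182.8] [152.9 271.5] [ 0.5457 -0.3814 -0.0215] 0.0035
stock_plain_end 0.74 0.81 [151.1 205.2] [164.2 275.3] [ 0.5203 -0.2882  0.0011] 0.002
stock_plain_end 0.66 0.92 [121.1 264.9] [180.3 343.9] [ 0.2774 -0.2153  0.0077] 0.0002
stock_blade_end 0.86 0.67 [151.1 169.4] [147.9 259.2] [ 0.5953 -0.3988 -0.0143] 0.0031
stock_blade_end 0.76 0.54 [163.9 229.3] [181.7 275.9] [ 0.5087 -0.1801  0.01  ] 0.0038
stock_blade_end 0.74 0.71 [132.6 245. ] [174.4 314.3] [ 0.3778 -0.2247  0.0205] 0.0045
stock_blade_end 0.73 0.66 [ 82.8 200.7] [130.7 333.4] [ 0.3047 -0.5254  0.0119] 0.0016
blade_outer_edge 0.88 0.61 [131.6 240.6] [170.5 319. ] [ 0.3676 -0.2542  0.0072] 0.0055
blade_outer_edge 0.85 0.69 [ 88.  200.3] [129.1 329.3] [ 0.3283 -0.4999  0.0286] 0.0044
blade_outer_edge 0.79 0.68 [168.1 225.7] [180.9 271.1] [ 0.5272 -0.1796  0.0097] 0.0011
blade_outer_edge 0.76 0.87 [149.2 164.9] [140.9 255.2] [ 0.6114 -0.397   0.0176] 0.0038
blade_inner_edge 0.76 0.59 [126.3 246.3] [167.7 323.4] [ 0.3537 -0.2382  0.0352] 0.0033
blade_inner_edge 0.76 0.85 [ 84.3 196.4] [127.6 328.2] [ 0.328  -0.5235  0.0249] 0.0006
blade_inner_edge 0.57 0.7 [167. 221.] [173.7 270.2] [ 0.5363 -0.1911  0.0264] 0.0048
front_edge 0.76 0.98 [216.4 286.6] [242.7 262. ] [0.5289 0.0976 0.0015] 0.0021
pencil_line 0.37 0.51 [224.3 297.6] [253.9 260.7] [0.5282 0.1432 0.0041] 0.0017
tin_can 0.76 0.6 [254.4 391.4] [346.4 290.3] [0.4297 0.4298 0.0321] 0.0024
wood_block 0.73 0.74 [220.8 362.2] [308.  315.1] [ 0.3692  0.291  -0.0148] 0.0026
jacks 0.57 0.57 [298.9 340.3] [332.  206.1] [ 0.6336  0.3941 -0.0055] 0.0037
brush 0.96 0.8 [182.5 308.4] [237.1 316.5] [0.3746 0.0673 0.0062] 0.005
pencil 0.68 0.44 [251.3 246.3] [234.8 207.1] [ 0.7014  0.0744 -0.0142] 0.0008
```

View pics/crop1.png

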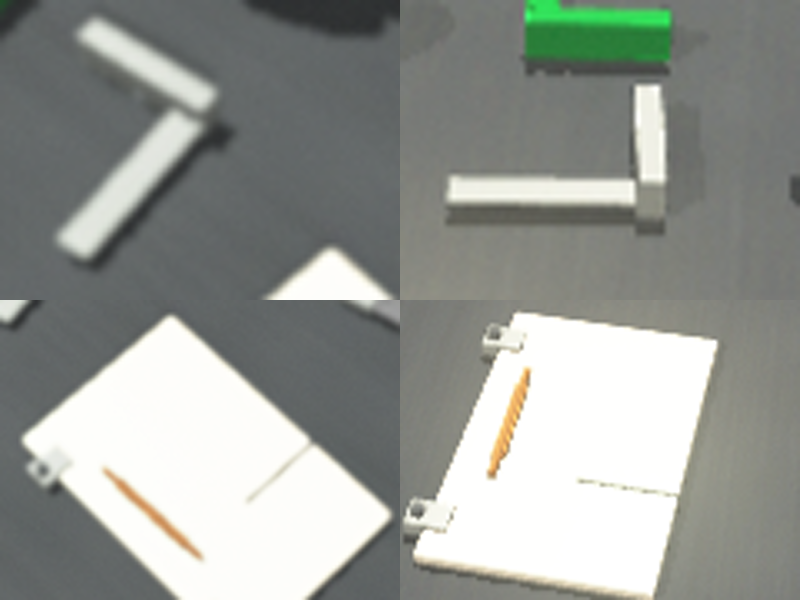

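The crop confirms it: the pale steel L, stock centre near scene px (218,160), is the one meant. The blue and green squares are look-alikes. I'm moving the wrist camera over it now.

Call:
{"method": "send_rows", "body": {
  "increments": [
    [[0.7, 1, 0, 0.32], [0.7, 1, 0, 0.32], [0.7, 1, 0, 0.32], [0.7, 1, 0, 0.32]]
  ],
  "jaw": 1
}}

```text
clock: 3.4
tool_pos: [0.3039, -0.4534, 0.2268]
orientation: [-180.0, 0.0, -138.4]
force: [2.3, -0.1, 0.4]
opening: 0.0875
gripper_force: 0.0
```

Call:
{"method": "send_rows", "body": {
  "increments": [
    [[0.65, 1, 0, 0.32], [0.65, 1, 0, 0.32], [0.65, 1, 0, 0.32], [0.65, 1, 0, 0.32]]
  ]
}}

```text
clock: 3.9
tool_pos: [0.434, -0.253, 0.2271]
orientation: [-179.9, 0.0, -110.9]
force: [1.6, -0.4, 0.4]
opening: 0.0875
gripper_force: 0.0
```

Call:
{"method": "send_rows", "body": {
  "increments": [
    [[0.55, 0.75, -0.1, 0.32], [0.55, 0.75, -0.1, 0.32], [0.55, 0.75, -0.1, 0.32], [0.55, 0.75, -0.1, 0.32], [0.55, 0.75, -0.1, 0.32]]
  ]
}}

```text
clock: 4.53
tool_pos: [0.5428, -0.1047, 0.2064]
orientation: [180.0, -0.0, -83.5]
force: [0.2, -0.7, 1.1]
opening: 0.0878
gripper_force: 0.0
```

```bash
cat > w.py <<'E'
import sys
from h import *
np.set_printoptions(precision=4,suppress=True)
tag=sys.argv[1]; names=sys.argv[2:]
o=ctrl.get_obs(); C=cal("wrist"); im=ctrl.snapshot("wrist")
print(o["clock"],o["tool_pos"],o["orientation"],C[1],C[3]["attitude"],o["opening"],o["gripper_force"])
cv2.imwrite(f"pics/{tag}.png",im[:,:,::-1]); np.savez(f"{tag}.npz",K=C[0],e=C[1],A=C[2],im=im,tcp=o["tool_pos"],rpy=o["orientation"])
H={"blade_outer_edge":.0138,"blade_inner_edge":.0138,"square":0,"front_edge":.012,"pencil_line":.012}
for t in names:
    for r in ctrl.spot_point(t,"wrist")[:3]: print(t,round(r["conf"],2),np.round(r["pixel"],1),atz("wrist",r["pixel"],H.get(t,.006),C)[:2])
E
python3 w.py w1 stock_plain_end stock_blade_end blade_outer_edge
```

```text
4.525 [ 0.5428 -0.1047  0.2064] [179.9676  -0.0022 -83.4975] [ 0.5496 -0.1691  0.3639] [ -14.226    -0.0421 -173.5657] 0.08776077136433576 0.0
stock_plain_end 0.95 [ 26.6 293.6] [ 0.5182 -0.2817]
stock_plain_end 0.83 [114.6 453.7] [ 0.2788 -0.2132]
stock_plain_end 0.39 [ 63.7 298.1] [ 0.5079 -0.2353]
stock_blade_end 0.85 [ 80.6 398.7] [ 0.3751 -0.239 ]
blade_outer_edge 0.59 [109.8 275.5] [ 0.5289 -0.1757]
blade_outer_edge 0.56 [ 68.4 406.2] [ 0.3697 -0.2559]
```

View pics/w1.png

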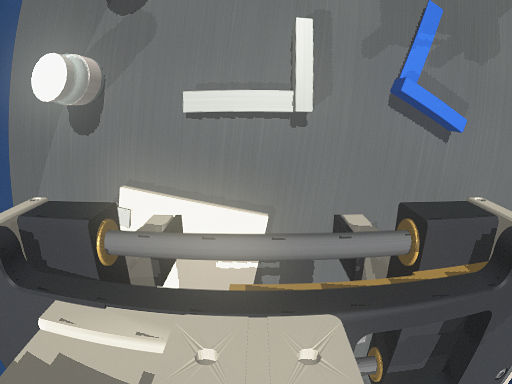

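The wrist view shows the steel L with its stock at cols 297–312, rows 18–111, and its blade at cols 183–295, rows 91–111. I'll fit its known shape to the pale pixels in all three views, with height left free as a check.

```bash
cat > f.py <<'E'
from h import *
from scipy.optimize import minimize
BOX=[((-.01,.01),(-.055,.055),(0,.034)),((.01,.14),(.03,.055),(.0128,.0148))]
def sil(n,C,p,win,s=4):
    x,y,yaw,z=p; c,q=np.cos(np.radians(yaw)),np.sin(np.radians(yaw)); l,t,r,b=win
    M=np.zeros(((b-t)*s,(r-l)*s),np.uint8)
    for X,Y,Z in BOX:
        P=[proj(n,(x+c*a-q*d,y+q*a+c*d,z+e),C) for a in X for d in Y for e in Z]
        h=cv2.convexHull(np.float32([[(u[1]+.5-l)*s*16-8,(u[0]+.5-t)*s*16-8] for u in P]).astype(np.int32))
        cv2.fillConvexPoly(M,h,255,shift=4)
    return cv2.resize(M,(r-l,b-t),interpolation=cv2.INTER_AREA)/255.
def fit(views,p0,fz=True):
    obs=[]
    for n,C,im,(l,t,r,b) in views:
        g=im[t:b,l:r].astype(float).min(2); hi,lo=np.percentile(g,99),np.percentile(g,30)
        obs.append(np.clip((g-lo-.1*(hi-lo))/(.45*(hi-lo)),0,1))
    sc=np.array([.01,.01,5,.01])
    k=4 if fz else 3
    def f(u):
        p=np.array(p0,float); p[:k]+=u*sc[:k]
        return sum(np.abs(sil(n,C,p,w)-o).sum()/o.sum() for (n,C,im,w),o in zip(views,obs))
    r=minimize(f,np.zeros(k),method="Nelder-Mead",options=dict(xatol=1e-3,fatol=1e-4,maxiter=300,initial_simplex=np.vstack([np.zeros(k),.6*np.eye(k)])))
    p=np.array(p0,float);p[:k]+=r.x*sc[:k]; return p,r.fun/len(views)
def wr(tag):
    d=np.load(tag+".npz"); return (d["K"],d["e"],d["A"],None),d["im"],d
E
cat > g.py <<'E'
from f import *
np.set_printoptions(precision=4,suppress=True)
C,im,_=wr("w1"); W=("wrist",C,im,(165,5,335,130))
S=("scene",cal("scene"),cv2.imread("pics/scene0.png"),(195,138,240,197))
D=("side",cal("side"),cv2.imread("pics/side0.png"),(232,153,290,190))
p0=(.505,-.231,6.6,0)
print("all",fit([W,S,D],p0)); 
for v in (W,S,D): print(v[0],fit([v],p0,False))
E
python3 g.py
```

```text
all (array([ 0.5037, -0.2323,  5.3888,  0.0019]), np.float64(0.20109549914438776))
wrist (array([ 0.5043, -0.2325,  5.8246,  0.    ]), np.float64(0.10699113087991044))
scene (array([ 0.5027, -0.2338,  6.1333,  0.    ]), np.float64(0.2688287857700229))
side (array([ 0.5036, -0.2345,  5.062 ,  0.    ]), np.float64(0.2105119351513704))
```

Call:
{"method": "send_rows", "body": {
  "increments": [
    [[-0.05, 0.9, 0, 0], [-0.05, 0.9, 0, 0], [-0.05, 0.9, 0, 0], [-0.05, 0.9, 0, 0]]
  ]
}}

```text
clock: 5.22
tool_pos: [0.5328, 0.0773, 0.2071]
orientation: [-179.9, 0.0, -83.4]
force: [0.1, -0.9, -0.7]
opening: 0.0876
gripper_force: 0.0
```

Call:
{"method": "send_rows", "body": {
  "increments": [
    [[0, 0.9, 0, 0], [0, 0.9, 0, 0], [0, 0.9, 0, 0], [0, 0.9, 0, 0], [0, 0.9, 0, 0]]
  ]
}}

```text
clock: 5.85
tool_pos: [0.533, 0.2538, 0.2065]
orientation: [180.0, -0.0, -83.6]
force: [0.6, -0.0, -1.1]
opening: 0.0875
gripper_force: 0.0
```

```bash
python3 w.py w2 front_edge pencil_line
```

```text
5.85 [0.533  0.2538 0.2065] [179.975   -0.0185 -83.5704] [0.5397 0.1895 0.364 ] [ -14.2099   -0.0297 -173.6388] 0.08750907301169644 0.0
front_edge 0.83 [ 44.1 272.7] [0.5309 0.1044]
pencil_line 0.64 [ 82.4 260.7] [0.5397 0.1525]
```

View pics/w2.png

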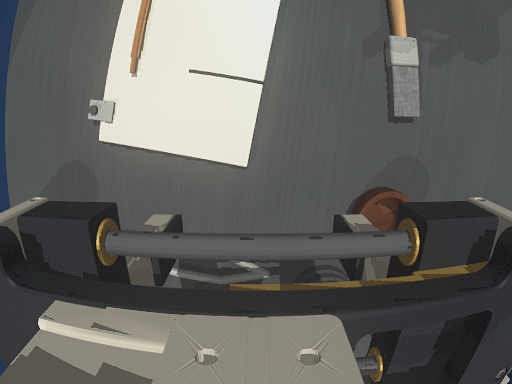

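The line runs from about (row 82, col 263) at the front edge to (row 71, col 190), and nothing sits around the edge there. I'll fit the edge and line in a rectified top-plane image.

```bash
cat > l.py <<'E'
from f import *
import sys
np.set_printoptions(precision=4,suppress=True)
def shelf(tag,x0=.46,x1=.66,y0=.03,y1=.22,s=2000):
    C,im,_=wr(tag); xs=np.arange(x0,x1,1/s); ys=np.arange(y0,y1,1/s)
    uv=np.array([[proj("wrist",(x,y,.012),C) for x in xs] for y in ys]).astype(np.float32)
    o=cv2.remap(im,uv[...,1],uv[...,0],cv2.INTER_LINEAR).min(2).astype(float)
    o=cv2.GaussianBlur(o,(0,0),1.5)
    E=[]
    for i,y in enumerate(ys):      # front edge: half-level crossing
        r=o[i]; t=(np.percentile(r,90)+np.percentile(r,10))/2; j=np.where((r[:-1]<t)&(r[1:]>=t))[0]
        if len(j): E.append((xs[j[0]]+(t-r[j[0]])/(r[j[0]+1]-r[j[0]])/s,y))
    E=np.array(E)
    for _ in range(4):
        a=np.polyfit(E[:,1],E[:,0],1); d=E[:,0]-np.polyval(a,E[:,1]); E=E[np.abs(d)<max(2*np.median(np.abs(d)),5e-4)]
    yaw=np.degrees(np.arctan(-a[0])); c,q=np.cos(np.radians(yaw)),np.sin(np.radians(yaw))
    L=[]
    for j,x in enumerate(xs):
        m=(x>np.polyval(a,ys)+.008)&(x<np.polyval(a,ys)+.075)
        if m.sum()<50: continue
        r=np.where(m,o[:,j],np.nan); base=np.nanmedian(r); w=np.clip(base-20-r,0,None); w[np.isnan(w)]=0
        k=w.argmax(); k0=slice(max(k-12,0),k+13)
        if w[k]>20: L.append((x,(w[k0]*ys[k0]).sum()/w[k0].sum()))
    L=np.array(L)
    for _ in range(5):
        b=np.polyfit(L[:,0],L[:,1],1); d=L[:,1]-np.polyval(b,L[:,0]); L=L[np.abs(d)<max(2*np.median(np.abs(d)),4e-4)]
    y=(b[1]+b[0]*a[1])/(1-b[0]*a[0]); x=np.polyval(a,y)
    return np.array([x,y]),yaw,np.degrees(np.arctan(b[0])),len(E),len(L)
if __name__=="__main__":
    O,yaw,ly,ne,nl=shelf(sys.argv[1]); print("line origin",O,"edge yaw",yaw,"line yaw",ly,ne,nl)
    R=lambda v,w:np.array([np.cos(w)*v[0]-np.sin(w)*v[1],np.sin(w)*v[0]+np.cos(w)*v[1]])
    w=np.radians((yaw+ly)/2)
    for e in(.055,.03): print("square origin for edge",e,O+R((-.010,-e),w),"grip",O+R((-.010,-e-.010),w))
    C,im,d=wr("w1"); p,r=fit([("wrist",C,im,(165,5,335,130))],(.5043,-.2325,5.8,0),False); print(p,r)
    print("grip now",p[:2]+R((0,-.010),np.radians(p[2])))
E
python3 l.py w2
```

```text
line origin [0.5275 0.033 ] edge yaw -4.672295725731923 line yaw -3.6580596922201924e-15 278 105
square origin for edge 0.055 [ 0.5153 -0.0215] grip [ 0.5149 -0.0315]
square origin for edge 0.03 [0.5163 0.0034] grip [ 0.5159 -0.0066]
[ 0.5044 -0.2327  5.9405  0.    ] 0.10628194541642098
grip now [ 0.5054 -0.2427]
```

```bash
sed -i 's/y0=.03,y1=.22/y0=.09,y1=.22/' l.py; python3 l.py w2
```

```text
line origin [0.5373 0.1524] edge yaw -4.720475680515442 line yaw -4.694811239333043 249 133
square origin for edge 0.055 [0.5228 0.0984] grip [0.522  0.0884]
square origin for edge 0.03 [0.5248 0.1233] grip [0.524  0.1133]
[ 0.5044 -0.2327  5.9405  0.    ] 0.10628194541642098
grip now [ 0.5054 -0.2427]
```

The edge yaw (-4.72°) and line yaw (-4.69°) agree, and the square's yaw is 5.9°. Going to grasp at TCP (0.505,-0.243,0.017).

Call:
{"method": "send_rows", "body": {
  "increments": [
    [[-0.06, -1, 0, 0], [-0.06, -1, 0, 0], [-0.06, -1, 0, 0], [-0.06, -1, 0, 0]]
  ]
}}

```text
clock: 6.5
tool_pos: [0.52, 0.0509, 0.2071]
orientation: [-180.0, 0.0, -83.8]
force: [0.7, 0.1, 0.5]
opening: 0.0874
gripper_force: 0.0
```

Call:
{"method": "send_rows", "body": {
  "increments": [
    [[-0.08, -1, 0, -0.007], [-0.08, -1, 0, -0.007], [-0.08, -1, 0, -0.007], [-0.08, -1, 0, -0.007]]
  ]
}}

```text
clock: 7.0
tool_pos: [0.5041, -0.1483, 0.2067]
orientation: [-180.0, -0.0, -84.4]
force: [-0.1, 0.9, 0.9]
opening: 0.0873
gripper_force: 0.0
```

Call:
{"method": "send_rows", "body": {
  "increments": [
    [[0, -0.49, -0.2, 0], [0, -0.49, -0.3, 0], [0, -0.49, -0.5, 0], [0, -0.49, -0.6, 0], [0, -0.49, -0.75, 0], [0, -0.49, -0.87, 0], [0, -0.49, -0.95, 0], [0, -0.49, -0.95, 0], [0, -0.49, -0.95, 0]]
  ]
}}

```text
clock: 8.12
tool_pos: [0.5057, -0.2431, 0.0174]
orientation: [-179.9, -0.0, -84.1]
force: [0.1, -0.1, 0.4]
opening: 0.0877
gripper_force: 0.0
```

```bash
python3 - <<'E'
from f import *
np.set_printoptions(precision=4,suppress=True)
o=ctrl.get_obs(); print(o["clock"],o["tool_pos"],o["orientation"],o["force"])
ims=[]
for n in("scene","side"):
    im=ctrl.snapshot(n); cv2.imwrite(f"pics/{n}1.png",im[:,:,::-1]); ims.append(im)
cv2.imwrite("pics/c2.png",np.hstack([cv2.resize(ims[0][120:220,165:275,::-1],(400,364)),cv2.resize(ims[1][110:210,215:325,::-1],(400,364))]))
E
```

```text
8.125 [ 0.5057 -0.2431  0.0174] [-179.9345   -0.027   -84.1047] [ 0.0811 -0.1154  0.3907]
```

View pics/c2.png

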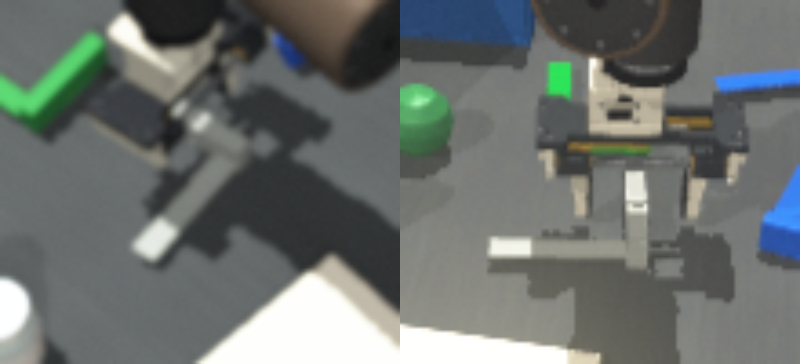

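The fingers straddle the stock at about its centre. Closing, then a short lift.

Call:
{"method": "send_rows", "body": {
  "increments": [
    [[0, 0, 0, 0], [0, 0, 0, 0], [0, 0, 0, 0], [0, 0, 0, 0], [0, 0, 0, 0], [0, 0, 0, 0], [0, 0, 0, 0], [0, 0, 0, 0]]
  ],
  "jaw": 0
}}

```text
clock: 9.22
tool_pos: [0.5054, -0.2431, 0.0166]
orientation: [-180.0, -0.0, -84.1]
force: [2.0, -0.1, -0.9]
opening: 0.0197
gripper_force: 30.0
```

Call:
{"method": "send_rows", "body": {
  "increments": [
    [[0, 0, 0.05, 0], [0, 0, 0.15, 0], [0, 0, 0.3, 0], [0, 0, 0.45, 0], [0, 0, 0.5, 0], [0, 0, 0.5, 0], [0, 0, 0.5, 0]]
  ]
}}

```text
clock: 10.1
tool_pos: [0.5038, -0.2427, 0.1151]
orientation: [179.9, 0.1, -84.1]
force: [0.6, 0.7, -6.5]
opening: 0.0197
gripper_force: 30.0
```

```bash
python3 - <<'E'
from f import *
np.set_printoptions(precision=4,suppress=True)
o=ctrl.get_obs(); print(o["clock"],o["tool_pos"],o["orientation"],o["force"],o["opening"],o["gripper_force"])
ims=[]
for n in("scene","side"):
    im=ctrl.snapshot(n); cv2.imwrite(f"pics/{n}2.png",im[:,:,::-1]); ims.append(im)
cv2.imwrite("pics/c3.png",np.hstack([cv2.resize(ims[0][100:220,165:285,::-1],(400,400)),cv2.resize(ims[1][90:210,215:335,::-1],(400,400))]))
E
```

```text
10.1 [ 0.5038 -0.2427  0.1151] [179.8661   0.0553 -84.149 ] [ 0.5849  0.6736 -6.5118] 0.019672414907619472 29.99288499355316
```

View pics/c3.png

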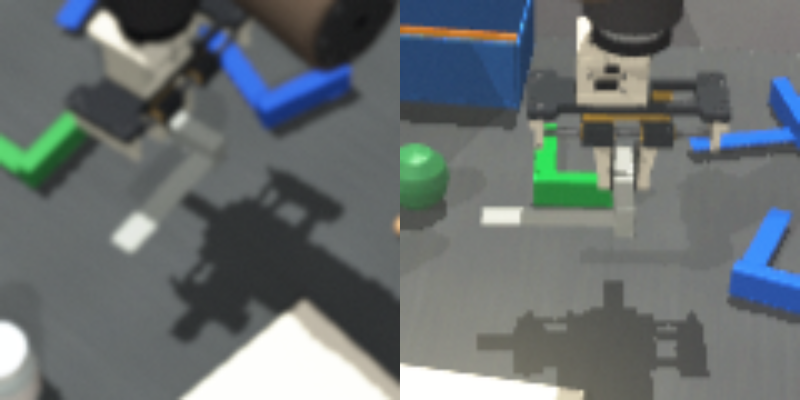

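The square is held level at 30 N, and the -6.5 N on the wrist matches 0.62 kg. I'm carrying it to a 10 mm standoff in front of the shelf, with the turn to -4.7°.

Call:
{"method": "send_rows", "body": {
  "increments": [
    [[0, 0.05, 0.02, -0.01], [0, 0.2, 0.05, -0.03], [0, 0.4, 0.05, -0.055], [0, 0.6, 0.05, -0.08], [0, 0.8, 0.05, -0.105], [0, 1, 0.05, -0.123]]
  ]
}}

```text
clock: 10.95
tool_pos: [0.5046, -0.0413, 0.1266]
orientation: [180.0, 0.0, -94.8]
force: [-0.0, -0.2, -6.2]
opening: 0.0197
gripper_force: 30.0
```

Call:
{"method": "send_rows", "body": {
  "increments": [
    [[0.01, 0.2, 0, 0], [0.02, 0.4, 0, 0], [0.03, 0.55, 0, 0], [0.035, 0.63, -0.05, 0], [0.035, 0.659, -0.15, 0], [0.035, 0.659, -0.28, 0], [0.035, 0.659, -0.4, 0], [0.035, 0.659, -0.46, 0], [0.035, 0.659, -0.48, 0], [0.035, 0.659, -0.49, 0], [0.035, 0.659, -0.49, 0], [0.035, 0.659, -0.49, 0]]
  ]
}}

```text
clock: 12.45
tool_pos: [0.5123, 0.089, 0.0292]
orientation: [-179.9, 0.0, -94.7]
force: [-0.6, -0.7, -5.8]
opening: 0.02
gripper_force: 30.0
```

```bash
python3 - <<'E'
from f import *
np.set_printoptions(precision=4,suppress=True)
o=ctrl.get_obs(); print(o["clock"],o["tool_pos"],o["orientation"],o["force"],o["opening"],o["gripper_force"])
ims=[]
for n in("scene","side"):
    im=ctrl.snapshot(n); cv2.imwrite(f"pics/{n}3.png",im[:,:,::-1]); ims.append(im)
cv2.imwrite("pics/c4.png",np.hstack([cv2.resize(ims[0][170:260,240:330,::-1],(400,400)),cv2.resize(ims[1][190:280,205:295,::-1],(400,400))]))
E
```

```text
12.45 [0.5123 0.089  0.0292] [-179.944     0.0372  -94.6983] [-0.6452 -0.7096 -5.7578] 0.020002105817928894 29.99297708272934
```

View pics/c4.png

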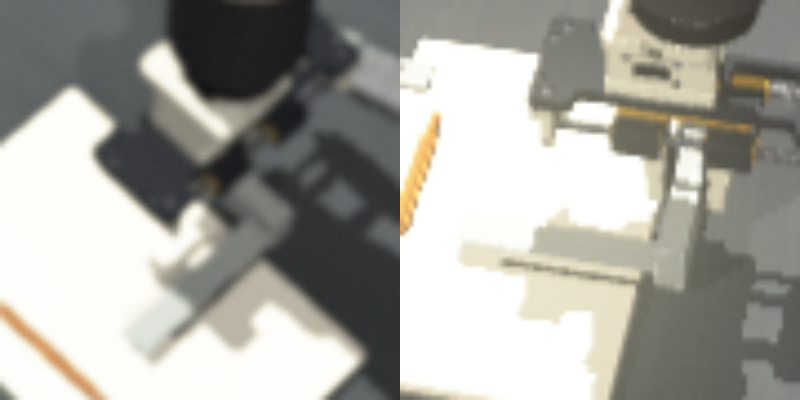

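The blade is over the shelf and its outer edge runs along the pencil line (side crop, row ~265), with the stock standing just off the front edge. Lowering and sliding in gently.

Call:
{"method": "send_rows", "body": {
  "increments": [
    [[0, 0, -0.02, 0], [0, 0, -0.04, 0], [0, 0, -0.055, 0], [0, 0, -0.055, 0], [0.01, -0.001, -0.055, 0], [0.02, -0.002, -0.055, 0], [0.03, -0.0025, -0.055, 0], [0.04, -0.003, -0.055, 0], [0.04, -0.003, -0.055, 0]]
  ]
}}

```text
clock: 13.68
tool_pos: [0.5201, 0.0882, 0.0176]
orientation: [-180.0, 0.0, -94.7]
force: [-0.3, -0.3, -5.3]
opening: 0.0197
gripper_force: 30.0
```

Call:
{"method": "send_rows", "body": {
  "increments": [
    [[0.005, 0, 0, 0], [0.01, -0.001, 0, 0], [0.01, -0.001, 0, 0]]
  ]
}}

```text
clock: 14.05
tool_pos: [0.522, 0.088, 0.0176]
orientation: [-180.0, 0.0, -94.7]
force: [0.4, 0.7, -6.2]
opening: 0.0197
gripper_force: 30.0
```

Call:
{"method": "send_rows", "body": {
  "increments": [
    [[0.005, 0, 0, 0], [0.005, 0, 0, 0]]
  ]
}}

```text
clock: 14.3
tool_pos: [0.5225, 0.0879, 0.0174]
orientation: [180.0, -0.0, -94.7]
force: [-1.4, 0.8, -4.8]
opening: 0.0197
gripper_force: 30.0
```

Call:
{"method": "send_rows", "body": {
  "increments": [
    [[0.004, 0, 0, 0], [0.004, 0, 0, 0]]
  ]
}}

```text
clock: 14.55
tool_pos: [0.5227, 0.0877, 0.0173]
orientation: [179.9, -0.0, -94.7]
force: [-4.9, 0.8, -2.8]
opening: 0.0194
gripper_force: 30.0
```

Call:
{"method": "send_rows", "body": {
  "increments": [
    [[0, 0, -0.004, 0], [0, 0, -0.006, 0], [0, 0, -0.006, 0]]
  ]
}}

```text
clock: 14.92
tool_pos: [0.5227, 0.0877, 0.0166]
orientation: [179.9, -0.0, -94.7]
force: [-7.5, 1.5, 3.4]
opening: 0.0196
gripper_force: 30.0
```

```bash
python3 - <<'E'
from f import *
np.set_printoptions(precision=4,suppress=True)
o=ctrl.get_obs(); print(o["clock"],o["tool_pos"],o["orientation"],o["force"],o["moment"])
S=[]
for n in("scene","side"):
    im=ctrl.snapshot(n); cv2.imwrite(f"pics/{n}4.png",im[:,:,::-1]); S.append(im)
cv2.imwrite("pics/c5.png",np.hstack([cv2.resize(S[0][195:265,250:320,::-1],(400,400)),cv2.resize(S[1][220:275,215:270,::-1],(400,400))]))
E
```

```text
14.925 [0.5227 0.0877 0.0166] [179.9119  -0.0433 -94.6965] [-7.5194  1.5309  3.4245] [0.4981 2.9534 0.1846]
```

View pics/c5.png

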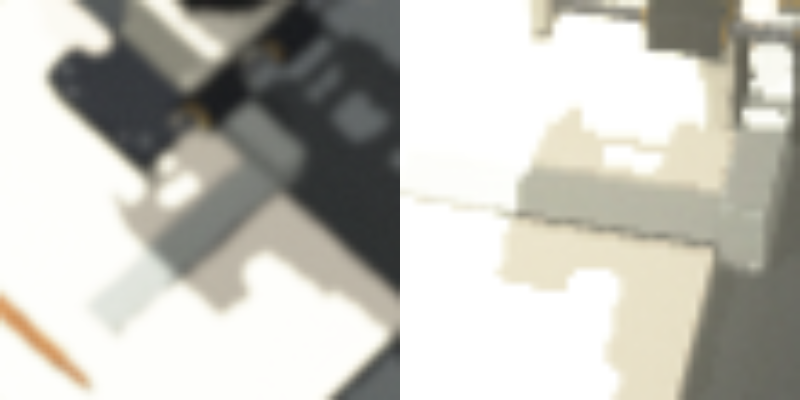

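It is seated on the bench, flush under light force, with half the pencil line showing along the blade's outer edge. Releasing and rising straight up.

Call:
{"method": "send_rows", "body": {
  "increments": [
    [[-0.002, 0, 0, 0], [-0.002, 0, 0, 0], [-0.002, 0, 0, 0], [-0.002, 0, 0, 0], [-0.002, 0, 0, 0], [-0.002, 0, 0, 0]]
  ],
  "jaw": 0.6
}}

```text
clock: 15.78
tool_pos: [0.5233, 0.088, 0.0163]
orientation: [180.0, -0.0, -94.7]
force: [0.1, 0.0, 0.5]
opening: 0.0522
gripper_force: 0.0
```

Call:
{"method": "send_rows", "body": {
  "increments": [
    [[-0.005, 0, 0.05, 0], [-0.005, 0, 0.15, 0], [-0.005, 0, 0.35, 0], [-0.005, 0.1, 0.6, 0], [-0.005, 0.4, 0.8, 0.1], [0, 0.7, 0.95, 0.123], [0, 0.85, 0.95, 0.123], [0, 0.85, 0.95, 0.123], [0, 0.85, 0.95, 0.123]]
  ]
}}

```text
clock: 16.9
tool_pos: [0.5228, 0.2577, 0.2064]
orientation: [180.0, -0.0, -84.1]
force: [-0.4, -0.7, 0.6]
opening: 0.0523
gripper_force: 0.0
```

```bash
python3 w.py w5; python3 - <<'E'
from f import *
from l import shelf
import cv2
np.set_printoptions(precision=4,suppress=True)
C,im,d=wr("w5")
c=proj("wrist",(.56,.12,.012),C); print(c)
r0,c0=max(int(c[0])-65,0),max(int(c[1])-90,0)
cv2.imwrite("pics/c6.png",cv2.resize(im[r0:r0+130,c0:c0+175,::-1],(800,594),interpolation=cv2.INTER_CUBIC)); print(r0,c0)
E
```

```text
16.9 [0.5228 0.2577 0.2064] [179.9725  -0.0163 -84.1   ] [0.5289 0.1933 0.364 ] [ -14.217    -0.0293 -174.1671] 0.05234855290839218 0.0
[ 50.2256 237.208 ]
0 147
```

View pics/c6.png

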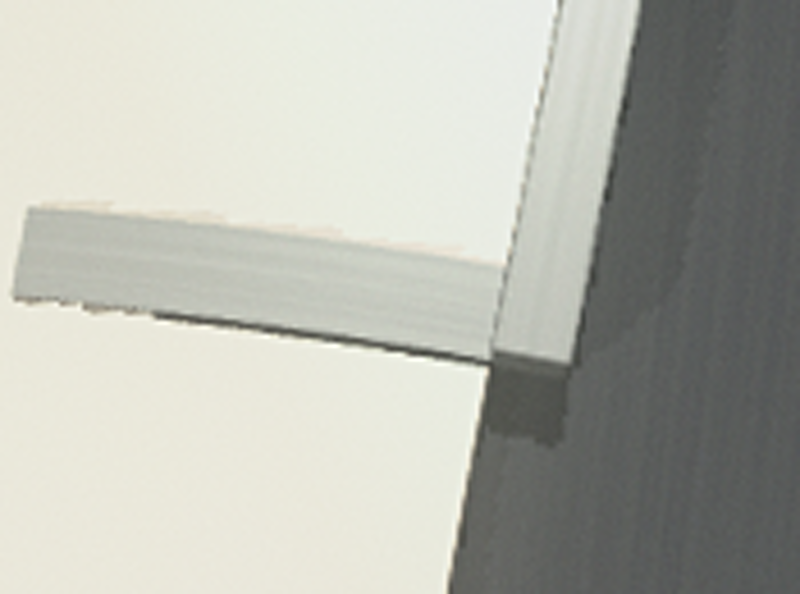

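```bash
python3 - <<'E'
from f import *
np.set_printoptions(precision=4,suppress=True)
C,im,d=wr("w5"); s=800/175
n=np.array([np.cos(np.radians(-4.7)),np.sin(np.radians(-4.7))]); O=np.array([.5373,.1524]); t=np.array([-n[1],n[0]])
def f(u,v,z,k):
    P=atz("wrist",((v+.5)*130/594-.5,147+(u+.5)/s-.5),z,C)[:2]-O; print(k,"ahead of front edge mm",1e3*P@n,"along from line mm",1e3*P@t)
f(558,0,.034,"stock inner top far"); f(493,350,.034,"stock inner top near")
f(14,299,.0148,"blade tip outer"); f(490,352,.0148,"blade root outer"); f(488,366,.012,"shelf edge"); f(450,590,.012,"shelf edge 2")
E
```

```text
stock inner top far ahead of front edge mm 0.028819727665722716 along from line mm -92.86422784079454
stock inner top near ahead of front edge mm -1.1178586651760098 along from line mm -0.06788567409692456
blade tip outer ahead of front edge mm 127.82635549591433 along from line mm 1.1807668683591928
blade root outer ahead of front edge mm 0.14761358349746936 along from line mm -1.7539540798949607
shelf edge ahead of front edge mm 0.07192667220522195 along from line mm 1.6190393351213066
shelf edge 2 ahead of front edge mm -0.8840151885212979 along from line mm 60.63058972231966
```

Crude pixel readings hint at a yaw error of about 0.6°. I'll measure it sub-pixel from the stock's outer top edge and the dark strip of line still showing.

```bash
cat > m.py <<'E'
from f import *
import sys
np.set_printoptions(precision=3,suppress=True)
n=np.array([np.cos(np.radians(-4.7)),np.sin(np.radians(-4.7))]); O=np.array([.5373,.1524]); t=np.array([-n[1],n[0]])
def patch(C,im,us,vs,z): # us ahead of edge, vs along
    uv=np.array([[proj("wrist",(*(O+u*n+v*t),z),C) for u in us] for v in vs]).astype(np.float32)
    return cv2.remap(im,uv[...,1],uv[...,0],cv2.INTER_LINEAR).min(2).astype(float)
def edge(C,im,u0,u1,v0,v1,z,k):
    us=np.arange(u0,u1,.00025); vs=np.arange(v0,v1,.001); o=cv2.GaussianBlur(patch(C,im,us,vs,z),(0,0),1.5); E=[]
    for r,v in zip(o,vs):
        h=(np.percentile(r,92)+np.percentile(r,8))/2; j=np.where((r[:-1]<h)&(r[1:]>=h))[0]
        if len(j): E.append((v,us[j[0]]))
    E=np.array(E); 
    for _ in range(4):
        a=np.polyfit(E[:,0],E[:,1],1); d=E[:,1]-np.polyval(a,E[:,0]); E=E[abs(d)<max(2*np.median(abs(d)),3e-4)]
    print(k,"yaw rel shelf",-np.degrees(a[0]),"pos mm",1e3*np.polyval(a,[v0,v1]),"rms",1e3*d.std(),len(E))
for tag in sys.argv[1:]:
    C,im,d=wr(tag); print(tag)
    if tag=="w2": edge(C,im,-.015,.015,-.06,.055,.012,"shelf front"); 
    else:
        edge(C,im,-.015,.015,.02,.055,.012,"shelf front")
        edge(C,im,-.030,-.012,-.095,-.005,.034,"stock outer top (want -20)")
    us=np.arange(.006,.086,.001); vs=np.arange(-.008,.012,.0005); o=patch(C,im,us,vs,.012)
    for k in range(0,80,20):
        r=o[:,k:k+20].mean(1); print("line profile at",k+16,"mm:",r.astype(int).tolist())
E
python3 m.py w2 w5
```

```text
w2
shelf front yaw rel shelf 0.0008223866329087736 pos mm [-0.104 -0.105] rms 0.12331412865004382 110
line profile at 16 mm: [224, 224, 223, 223, 224, 224, 224, 225, 226, 226, 221, 201, 162, 120, 91, 82, 82, 83, 92, 119, 162, 200, 220, 226, 225, 224, 223, 223, 223, 223, 223, 223, 223, 222, 222, 223, 223, 222, 222, 222]
line profile at 36 mm: [222, 223, 223, 222, 222, 222, 223, 224, 225, 224, 217, 195, 159, 121, 97, 88, 87, 88, 95, 120, 159, 198, 219, 225, 224, 223, 222, 222, 222, 222, 221, 221, 221, 221, 221, 221, 221, 221, 221, 221]
line profile at 56 mm: [221, 221, 221, 221, 221, 221, 221, 222, 223, 224, 218, 194, 156, 119, 98, 90, 89, 90, 100, 126, 163, 196, 217, 223, 223, 221, 221, 220, 220, 220, 220, 220, 220, 220, 220, 220, 220, 220, 220, 220]
line profile at 76 mm: [219, 219, 219, 219, 219, 219, 219, 220, 221, 222, 214, 192, 156, 120, 97, 90, 89, 90, 99, 121, 157, 193, 214, 221, 221, 220, 219, 219, 219, 218, 218, 219, 219, 219, 219, 219, 219, 219, 218, 218]
w5
shelf front yaw rel shelf -0.1283939036707727 pos mm [-0.131 -0.053] rms 0.11865762450319457 35
stock outer top (want 
[... 282 characters left out ...]
, 223, 223, 223, 223, 223, 223]
line profile at 36 mm: [190, 191, 191, 190, 189, 189, 190, 191, 192, 192, 192, 192, 192, 190, 181, 161, 129, 101, 96, 119, 158, 196, 219, 225, 224, 223, 222, 222, 222, 222, 222, 222, 221, 222, 222, 222, 221, 221, 221, 221]
line profile at 56 mm: [188, 188, 187, 186, 186, 186, 187, 188, 188, 189, 189, 190, 189, 187, 179, 161, 134, 106, 93, 111, 152, 191, 213, 222, 223, 221, 220, 220, 220, 220, 220, 220, 220, 220, 220, 220, 220, 220, 220, 220]
line profile at 76 mm: [185, 185, 184, 183, 182, 183, 184, 184, 184, 185, 185, 186, 185, 185, 179, 161, 131, 102, 92, 111, 150, 190, 213, 221, 222, 220, 219, 219, 219, 219, 219, 219, 219, 218, 218, 218, 219, 219, 219, 219]
```

Sub-pixel, the stock is parallel to the shelf within 0.1° and flush within 0.3 mm. The blade edge lies on the line's centre along its whole length. Handing in.

```bash
python3 -c "
from plant import ctrl
print(ctrl.close_job())"
```

```text
the job is handed in; nothing more can be done
None
```

The steel try square stands with its stock flush against the shelf's front edge and its blade's outer edge on the pencil line, released with the arm clear; handed in at about 17 s, with no verdict shown.

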